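Bring the dropper bottle round to the pointer and hold the turntable

TASK

The restorer needs the slim dropper bottle next: using only the handle on top of the centre column, turn the turntable until the dropper bottle stands in line behind the pointer fixed to the foot, and hold it still there. Keep the loose pot and bowl standing on the tray, touch none of the containers, and leave the other things on the table alone. The program finishes while still gripping the handle: do not let go at the end.

Things in the scene. Friction and masses are not known exactly. Their poses are not given: they have to be found in the camera images.
- foot: Fixed bare aluminium foot of the turntable: a disc 170 mm in diameter and 20 mm high, on the table. Origin: centre of its underside, which is also the vertical axis the tray turns about; z up. Its -x axis is the front: there a flat arm 22 mm wide runs out under the tray and ends in an upright pointed finger 154 mm from the axis, 8 x 22 mm, 58 mm high. The foot may stand turned by up to about 40 degrees either way from facing the robot.
- tray: Light wood tray, 260 mm wide, rim 4 mm thick, 6 mm high. Origin: on the axis, under its centre, 22 mm above the table; its floor is at 34 mm. Two fixed ring sockets for bottles, 34 and 48 mm inside, rise 22 mm from the floor. Turns over a turn either way with light friction (0.03 N m), stays where left. An 18 mm column carries the handle. The tallest container reaches 136 mm above the table.
- handle: Wooden bar on top of the centre column, fixed to the tray and turning with it: 62 mm long along its x, 16 mm thick along its y (the width to grip), 44 mm high along z. Origin: on the turning axis, at the centre of the bar's underside, 156 mm above the table; the top of the bar is 200 mm above the table. Best gripped from above across its thickness, about 20 mm below its top.
- dropper_bottle: Slim brown bottle with a black rubber dropper on top, 33 mm in diameter, 102 mm tall, seated tight in the smaller of the two ring sockets of the tray, 80 mm from the axis; the tray starts with it at any angle, at least 45 degrees off the pointer. Origin: centre of its underside, z up.
- jar: Stout brown jar with a ribbed screw cap, 47 mm in diameter, 81 mm tall, seated tight in the larger ring socket of the tray, 80 mm from the axis, a quarter turn clockwise (seen from above) from the dropper bottle. Origin: centre of its underside.
- pot: Low wide pot with a closed lid, 81 mm in diameter, 34 mm tall, standing loose in a ring 8 mm high on the tray, 80 mm from the axis, opposite the dropper bottle. Origin: centre of its underside.
- small_bowl: Small white open bowl, 80 mm in diameter, 41 mm tall, standing loose in a ring 5.5 mm high on the tray, 80 mm from the axis, opposite the jar. Origin: centre of its underside.
- large_bowl: Bystander: white and tan bowl, 150 mm in diameter, 73 mm tall, on the table to the left. Origin: centre of its underside.
- tape: Bystander: roll of masking tape lying flat, 98 mm in diameter, 25 mm high, on the right. Origin: centre of its underside.
- sherd_a: Bystander: reddish potsherd, 52 x 47 x 12 mm, lying on the left. Origin: centre of its underside.

How it is judged:
At the end, for the whole second after the job is handed in: Fingers press the handle with over 2 N, tray at rest; the dropper bottle's centre within 10 mm sideways of the line from the axis through the pointer, on the pointer's side; pot and small bowl upright (0.12 rad) on the tray, within 100 mm of the axis; bystanders within 30 mm of where they lay (x of dropper_bottle in the frame of foot below -0.05 m and y of dropper_bottle in the frame of foot between -0.01 and 0.01 m and contact force between the fingers and handle above 2 N and angular speed of handle below 0.06 rad/s and angle between each of pot, small_bowl's own z axis and vertical below 0.12 rad and horizontal distance between each of pot, small_bowl and foot below 0.1 m and height (world z) of each of pot, small_bowl above 0.028 m and distance of each of large_bowl, tape, sherd_a from where it was at the start of the episode below 0.03 m); the arm keeps its last pose, push and grip.
It fails at once if a container on the tray is touched by the robot (over 1 N) (contact force between any of the fingers, the arm and dropper_bottle above 1 N or contact force between any of the fingers, the arm and jar above 1 N or contact force between any of the fingers, the arm and pot above 1 N or contact force between any of the fingers, the arm and small_bowl above 1 N).
It fails at once if the pot or the small bowl tips over (more than 0.5 rad) (angle between any of pot, small_bowl's own z axis and vertical above 0.5 rad).
It fails at once if the large bowl, tape or sherd is moved by more than 30 mm (distance of any of large_bowl, tape, sherd_a from where it was at the start of the episode above 0.03 m).
It fails at once if the robot pushes on the tray or the foot (over 3 N) instead of the handle (contact force between any of the fingers, the arm and tray above 3 N or contact force between any of the fingers, the arm and foot above 3 N).
It also fails if it takes over 64 s, if anything falls off the work surface, if the arm or the gripper's body presses on something with over 40 N, if the wrist force passes 120 N, or if a joint passes its speed limit or range.

ROBOT

A 7-joint arm with a two-finger parallel gripper is mounted at the origin on a cart in front of the work surface, level with it; the furniture and walls round the work are solid. World frame = base frame: x ahead of the robot, y to its left, z up, the work surface at z = 0. Lengths are in m, angles in rad, forces in N, time in s.
With the tool pointing down it reaches from about 0.425 to 0.875 m from the base axis. Payload 4.7 kg.
Tool frame: the origin (TCP) lies midway between the tips of the shut fingers; the grasp point (between the pads) lies ctrl.grasp_offset behind it (ctrl.grasp_offset is the distance from the TCP to the grasp point, in m); z points along the fingers, y is the line along which they close (so a half turn about z gives the same grasp; the last joint's range is limited). The gripper opens to 87 mm and grips with 3 to 60 N. Pads are 19 mm wide; open, the fingers measure 117 mm over their backs; the gripper's body (75 mm by 190 mm) begins 51 mm behind the grasp point.
Start: joints at [-1.096, 0.321, -0.07, 1.45, 0.023, 1.371, -0.057], TCP at [0.289, 0.582, 0.223] pointing down, gripper open.
Joint ranges: [-2.86, 2.86], [-0.3, 2.09], [-1.38, 1.24], [0.06, 2.45], [-1.56, 4.7], [0.09, 2.05], [-2.69, 2.69]. Speed limits (rad/s): [2.57, 2.57, 3.14, 3.14, 3.14, 3.14, 3.14].

INTERFACE

Orientations are given as a rotation vector (axis times angle).
In Python, from bench import ctrl gives the robot as it stands. The module is installed in compiled form; this text tells all that it offers.
- The arm moves only by the tool jog_arm, never from a script. Its argument "moves" is one flat list of numbers, 7 for each row, row after row: the shift along the tool's x, y, z in units of 30 cm (1.0 is 30 cm), then the turn, a rotation vector about the tool's x, y, z in units of 60 degrees (1.0 is 60 degrees), then the gripper's target within -1 to 1 (fully open at 1, half-way at 0, shut at -1). In form: [x, y, z, wx, wy, wz, fingers, x, y, z, wx, wy, wz, fingers, ...]. A call has exactly 8 rows; each row is the pose to reach, as a shift and turn from the pose commanded when the call began, along the tool's axes at that moment; what a row does not reach only later rows make up. A row lasts 1/8 s, in which the tool goes at most 62.5 mm and 10.7 degrees, less where a joint would pass 70% of its speed; a pose out of reach is approached as far as the arm can. A call with a number of a shift or a turn outside -1 to 1 is refused whole. A call with a gripper value outside its range is refused whole. The fingers move at their own pace and stop on an object; "newtons" is the grip in N (left out, the last holds). Time passes only in rows, so rows that repeat a pose let the fingers close, or fill a call up. It gives the time, the measured TCP pose, the force, the opening and the grip force at its end, in the units of the state.
- ctrl.get_state(): the state, without advancing time (a new reading comes with each control period).
- ctrl.get_image(name): name is "scene" or "top" or "wrist"; returns a dict with "pixels" (400x640x3 uint8, red, green, blue), "fx", "fy", "cx", "cy" (pixels), "xyz" and "rotation" of the camera in the world; the wrist camera has in their place "tool_from_camera" (4x4, takes a point from camera to tool coordinates, whose origin is the TCP and whose axes are the flange's). Camera axes: x right, y up, looking along -z (the intrinsics and any distortion apply to the point x, -y, -z); pixel columns grow to the right and rows downward; lengths in m; the calibration is good to about 2 mm. A picture is of the moment at which its call begins: read the wrist's pose just before it. There is no depth.
- ctrl.close_job(): hands the job in; it is judged then, once.
The state is a dict: "time": time; "joint_positions": joint angles; "qd": joint speeds; "joint_torque": joint torques, N m; "position": TCP position; "tool_rot": TCP orientation; "ft_force": force on the tool from outside, world axes, zero at the start; "torque": the same for the moment, N m; "grip_width": opening from 0.0 (shut) to 1.0 (fully open); "grip_force": force on a finger pad.
Only numpy, scipy, OpenCV 4.12 (cv2) and the standard library are available. Lean on these libraries where they do the work, as an engineer would, in place of code of your own. Each camera call takes 0.05 s, during which the arm holds its last target. There are 200 camera calls.

## Working session

There is one attempt and no reset: what is moved stays moved. The work goes in short steps, Python scripts to look and compute and a tool call to move; the robot and the scene stay as the last step left them, time stands still between calls to the robot, and variables do not carry over. Pictures are saved under pics/ and viewed, at most 10 in all, crops included, and the job is handed in when it is done.

Besides the shell and the picture viewer there is one more tool, called after "Call:" in YAML: its name, and indented under it one key for each argument. jog_arm: Moves the arm, as the interface text tells. Its arguments: {"type":"object","properties":{"moves":{"type":"array"},"newtons":{"type":"number"}},"required":["moves"]}

```bash
mkdir -p pics
python3 - <<'E'
from bench import ctrl
import cv2,numpy as np
s=ctrl.get_state();print(s['time'],s['position'],s['tool_rot'],s['grip_width'],ctrl.grasp_offset)
for n in('top','scene'):
    c=ctrl.get_image(n);cv2.imwrite(f'pics/{n}0.png',c['pixels'][:,:,::-1]);print(n,c['fx'],c['fy'],c['cx'],c['cy'],c['xyz'],c['rotation'],[k for k in c])
E
```

```text
0.0 [0.28885572 0.58168158 0.22146111] [-7.17336532e-01 -3.05824583e+00  2.96197325e-03] 0.9983523665411869 0.0187
top 428.3065634392366 428.3065634392366 318.2533434857759 203.2525114171226 [0.48164412 0.02312501 1.03171126] [ 0.1414965  -0.08805668 -1.55174864] ['pixels', 'fx', 'fy', 'cx', 'cy', 'xyz', 'rotation']
scene 398.3248542575818 398.3248542575818 327.7317689826527 202.4662664346937 [ 0.0354532  -0.39747314  0.91708611] [ 0.67070218 -0.33642571 -0.87207685] ['pixels', 'fx', 'fy', 'cx', 'cy', 'xyz', 'rotation']
```

View pics/top0.png

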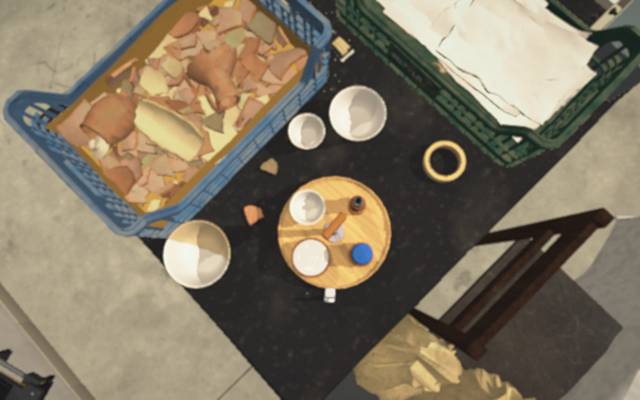

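View pics/scene0.png

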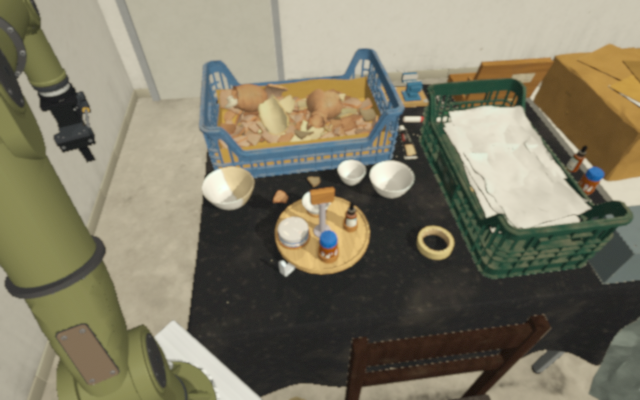

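The top view shows the tray centred near (335,233), the handle bar at (335,226), dropper (358,204), jar (361,254), pot (310,257), bowl (307,207) and pointer (330,296). The scene view agrees with this.

```bash
cat > h.py <<'E'
from bench import ctrl
import cv2,numpy as np
from scipy.spatial.transform import Rotation as R
def cast(c,uv,z):
    uv=np.atleast_2d(np.asarray(uv,float)); d=np.c_[(uv[:,0]-c['cx'])/c['fx'],-(uv[:,1]-c['cy'])/c['fy'],-np.ones(len(uv))]
    rot=np.array(c['rotation']); d=(R.from_rotvec(rot) if rot.ndim==1 else R.from_matrix(rot)).apply(d)
    o=np.array(c['xyz']); return (o+d*((z-o[2])/d[:,2])[:,None])[:,:2]
def blob(m,near,r):
    k=np.zeros(m.shape,np.uint8); cv2.circle(k,near,r,1,-1); m=(m&(k>0)).astype(np.uint8)
    n,l,st,ce=cv2.connectedComponentsWithStats(m); i=1+np.argmax(st[1:,4]); return l==i,ce[i],st[i,4]
E
python3 - <<'E'
from h import *
c=ctrl.get_image('top');p=c['pixels'];hsv=cv2.cvtColor(p,cv2.COLOR_RGB2HSV);H,S,V=[hsv[:,:,i].astype(int) for i in range(3)]
tray,ce,a=blob((V>70),(335,233),59)
cnt=max(cv2.findContours(tray.astype(np.uint8),0,1)[0],key=cv2.contourArea)[:,0]
w=cast(c,cnt,0.04);
e=cv2.minEnclosingCircle(w.astype(np.float32));print('tray',e)
A=np.c_[2*w,np.ones(len(w))];s=np.linalg.lstsq(A,(w**2).sum(1),rcond=None)[0];print('fit',s[:2],np.sqrt(s[2]+s[0]**2+s[1]**2))
for n,m,near,r,z in[('handle',(H<13)&(S>150)&(V>90),(335,226),18,.2),('bottle',(V<75),(358,203),13,.13),('jar',(H>100)&(H<125)&(S>120),(361,254),15,.115),('pointer',(V>110)&(S<60),(330,296),12,.05)]:
    b,ce,a=blob(m,near,r);ys,xs=np.nonzero(b);q=cast(c,np.c_[xs,ys],z);m0=q.mean(0);ev,v=np.linalg.eigh(np.cov((q-m0).T))
    print(n,ce,a,m0,'ang',np.degrees(np.arctan2(v[1,1],v[0,1])),np.sqrt(ev*12))
cv2.imwrite('pics/crop.png',cv2.resize(p[160:310,260:410,::-1],None,fx=4,fy=4,interpolation=cv2.INTER_NEAREST))
E
```

```text
tray ((0.560433566570282, 0.020970556885004044), 0.13591313362121582)
fit [0.56268036 0.02106524] 0.13219069949398013
handle [333. 232.] 1 [0.54811168 0.02298406] ang nan [nan nan]
bottle [357.92307692 200.42307692] 26 [ 0.62168965 -0.02905915] ang -175.89384882142843 [0.01057006 0.01118358]
jar [361.44728435 253.57507987] 313 [ 0.51007014 -0.03792064] ang 84.24003297337934 [0.03638353 0.03672029]
pointer [329.59602649 295.04635762] 151 [0.41832415 0.02872137] ang 174.5227485051691 [0.02406644 0.03090814]<stdin>:9: RuntimeWarning: Degrees of freedom <= 0 for slice
  c *= np.true_divide(1, fact)
  c *= np.true_divide(1, fact)
```

View pics/crop.png

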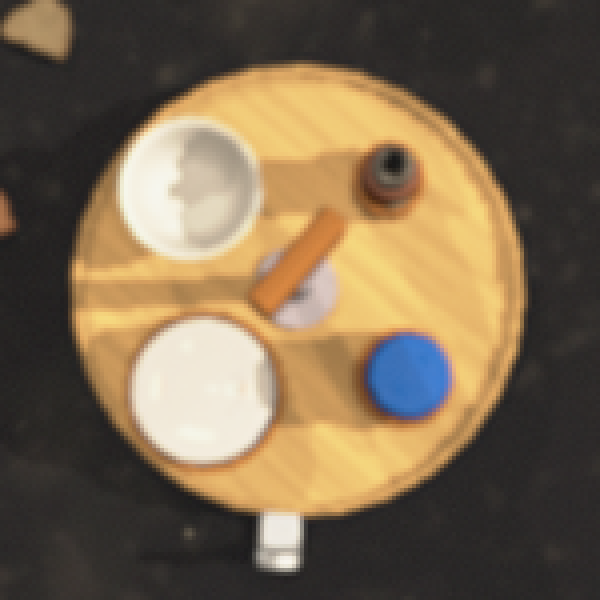

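The crop shows the handle bar from (262,305) to (335,215), the pointer's top face near (277,558), the jar cap at (408,376) and the pot lid at (204,390). The dropper tip is at (393,160) and the bowl rim at (190,188).

Run:
```python
from h import *
c=ctrl.get_image('top');p=c['pixels']
f=lambda u,v,z:cast(c,[260+u/4-.5,160+v/4-.5],z)[0]
P={'tray':f(299,290,.036),'h1':f(262,305,.2),'h2':f(335,215,.2),'hc':f(298,260,.2),'ptr':f(277,557,.058),'ptrbase':f(280,514,.03),'jar':f(408,376,.115),'pot':f(204,390,.068),'bowl':f(190,188,.075),'tip':f(393,160,.136)}
for k,v in P.items():print(k,v.round(4))
a=P['hc'];ang=lambda v:np.degrees(np.arctan2(v[1],v[0]))
print('axis from pot-tip',(P['pot']+P['tip'])/2,'bowl-jar',(P['bowl']+P['jar'])/2)
hc=(P['h1']+P['h2'])/2
for k in('ptr','jar','pot','bowl','tip'):print(k,ang(P[k]-hc),np.linalg.norm(P[k]-hc))
print('diag',ang(P['tip']-P['pot']),ang(P['jar']-P['bowl']),'bar',ang(P['h2']-P['h1']),np.linalg.norm(P['h2']-P['h1']))
M=R.from_rotvec(ctrl.get_state()['tool_rot']).as_matrix();print(M.round(3))
```

```text
tray [0.5613 0.0201]
h1 [0.5406 0.0384]
h2 [0.5851 0.0035]
hc [0.5628 0.0212]
ptr [0.4107 0.0304]
ptrbase [0.4329 0.0293]
jar [ 0.5102 -0.038 ]
pot [0.5019 0.0725]
bowl [0.6148 0.0824]
tip [ 0.6227 -0.0283]
axis from pot-tip [0.56233003 0.022074  ] bowl-jar [0.56252002 0.02218657]
ptr 176.42421155060464 0.15241099624634596
jar -131.74396755537435 0.07903374851678746
pot 139.7500434317375 0.07978828406393738
bowl 49.77674467511314 0.08051472887368732
tip -39.44428503972271 0.07755327686154688
diag -39.85284310432975 -130.97655315544347 bar -38.142148847434775 0.05658261852512267
[[-0.896  0.445 -0.   ]
 [ 0.445  0.896 -0.001]
 [-0.    -0.001 -1.   ]]
```

Call:
jog_arm:
  moves: [0,0,-0.13,0,0,0,1,-0.1,-0.08,-0.27,0,0,0,1,-0.25,-0.19,-0.27,0,0,0,1,-0.4,-0.3,-0.27,0,0,0,1,-0.55,-0.42,-0.27,0,0,0,1,-0.7,-0.53,-0.27,0,0,0,1,-0.82,-0.63,-0.27,0,0,0,1,-0.82,-0.63,-0.27,0,0,0,1]

```text
time: 1.2
position: [0.4278, 0.299, 0.304]
tool_rot: [0.73, 3.054, -0.001]
ft_force: [-1.1, 1.1, -0.9]
grip_width: 0.999
grip_force: 0.0
```

Call:
jog_arm:
  moves: [-0.1,-0.08,0,0,0,0.05,1,-0.25,-0.19,0,0,0,0.1,1,-0.4,-0.3,0,0,0,0.15,1,-0.55,-0.42,0,0,0,0.2,1,-0.7,-0.53,0,0,0,0.2,1,-0.77,-0.59,0,0,0,0.2,1,-0.82,-0.63,0,0,0,0.2,1,-0.82,-0.63,0,0,0,0.2,1]

```text
time: 2.2
position: [0.5619, 0.0234, 0.3033]
tool_rot: [-1.038, -2.965, 0.001]
ft_force: [-0.4, 0.1, 0.8]
grip_width: 1.001
grip_force: 0.0
```

Run:
```python
from h import *
s=ctrl.get_state();M=R.from_rotvec(s['tool_rot']).as_matrix();print(s['time'],s['position'],M.round(3),s['joint_positions'],s['ft_force'])
c=ctrl.get_image('wrist');p=c['pixels'];print(c['tool_from_camera'],c['fx'],c['cx'],c['cy'])
cv2.imwrite('pics/w1.png',p[:,:,::-1])
```

```text
2.2 [0.56187942 0.02342639 0.30327801] [[-0.782  0.623 -0.   ]
 [ 0.623  0.782 -0.001]
 [-0.    -0.001 -1.   ]] [-0.47256089  0.10516119  0.41981254  1.55908256 -0.04224177  1.48692436
  0.84635447] [-0.40616432  0.07418337  0.75956207]
[[ 4.21035156e-04  9.64175720e-01  2.65264026e-01  7.24104023e-02]
 [ 9.99999790e-01 -5.36553852e-04  3.63023700e-04 -2.45649798e-04]
 [ 4.92347072e-04  2.65263818e-01 -9.64175744e-01 -1.63500121e-01]
 [ 0.00000000e+00  0.00000000e+00  0.00000000e+00  1.00000000e+00]] 277.7165490911849 318.6760973223209 200.488911727881
```

View pics/w1.png

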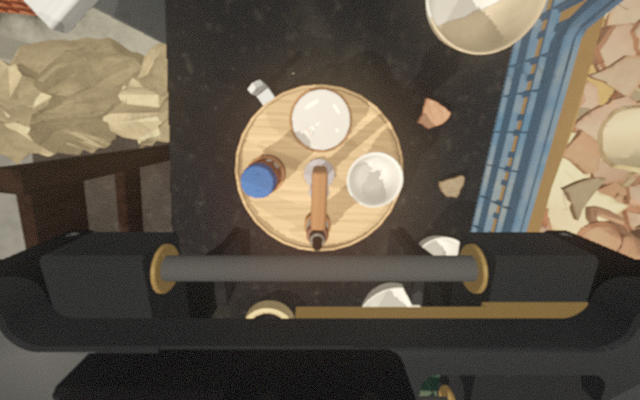

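The wrist view shows the bar nearly vertical, i.e. along tool x, from about (320,167) to (317,215), with the dropper in line at (317,240). I'll measure it and then grasp.

```bash
cat >> h.py <<'E'
def wristcam():
    s=ctrl.get_state();c=ctrl.get_image('wrist');M=R.from_rotvec(s['tool_rot']).as_matrix();T=np.array(c['tool_from_camera'])
    c['xyz']=np.array(s['position'])+M@T[:3,3];c['rotation']=M@T[:3,:3];return s,M,c
E
python3 - <<'E'
from h import *
s,M,c=wristcam();p=c['pixels'];hsv=cv2.cvtColor(p,cv2.COLOR_RGB2HSV);H,S,V=[hsv[:,:,i].astype(int) for i in range(3)]
crop=p[155:225,295:345];cv2.imwrite('pics/w1c.png',cv2.resize(crop[:,:,::-1],None,fx=8,fy=8,interpolation=cv2.INTER_NEAREST))
print(hsv[170:216:9,308:330:3].tolist())
E
```

```text
[[[12, 28, 207], [13, 51, 184], [15, 123, 137], [14, 128, 135], [14, 122, 138], [13, 115, 138], [13, 48, 165], [13, 36, 170]], [[11, 26, 218], [14, 105, 200], [15, 118, 216], [14, 120, 209], [15, 121, 204], [15, 123, 201], [13, 67, 179], [13, 28, 209]], [[17, 75, 231], [14, 108, 203], [15, 123, 214], [15, 118, 209], [14, 118, 205], [15, 124, 199], [15, 83, 184], [18, 88, 241]], [[17, 63, 236], [14, 110, 202], [15, 117, 215], [14, 124, 208], [14, 123, 206], [14, 125, 194], [14, 61, 196], [18, 87, 242]], [[18, 90, 238], [15, 116, 208], [15, 121, 213], [14, 123, 206], [14, 126, 204], [14, 127, 187], [17, 103, 200], [18, 95, 211]], [[14, 130, 143], [14, 123, 207], [15, 124, 209], [14, 121, 206], [15, 126, 205], [14, 131, 181], [15, 113, 165], [17, 98, 205]]]
```

View pics/w1c.png

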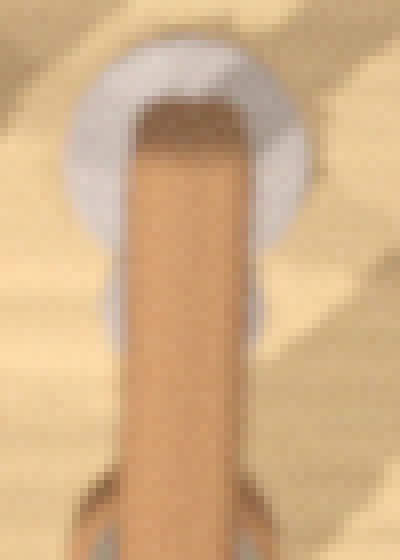

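Run:
```python
from h import *
s,M,c=wristcam()
q=cast(c,[[318.9-.5,173.9],[317.4-.5,224.5]],.2);print(q)
d=q[1]-q[0];print(np.linalg.norm(d),np.degrees(np.arctan2(d[1],d[0])))
e=q[0]+d/np.linalg.norm(d)*.031;print('centre',e)
w=np.r_[e,0]-np.r_[s['position'][:2],0];print('tool shift',M.T@w/.3, 'z to TCP .161:',(s['position'][2]-.1613)/.3)
print('yaw toolx',np.degrees(np.arctan2(-M[1,0],-M[0,0])))
# column base disc ring, tray circle
```

```text
[[0.54074934 0.04161789]
 [0.58073764 0.00804446]]
0.052213400247532564 -40.016191487735405
centre [0.56449109 0.02168476]
tool shift [-1.71070617e-02 -5.05272306e-03 -1.49313808e-05] z to TCP .161: 0.47354403098039033
yaw toolx -38.34470367132048
```

Call:
jog_arm:
  moves: [-0.01,-0.002,0.06,0,0,0.02,1,-0.01,-0.002,0.14,0,0,0.027,1,-0.01,-0.002,0.23,0,0,0.027,1,-0.01,-0.002,0.31,0,0,0.027,1,-0.01,-0.002,0.38,0,0,0.027,1,-0.01,-0.002,0.44,0,0,0.027,1,-0.01,-0.002,0.473,0,0,0.027,1,-0.01,-0.002,0.473,0,0,0.027,1]

```text
time: 3.35
position: [0.5632, 0.0227, 0.1609]
tool_rot: [-1.075, -2.951, 0.001]
ft_force: [0.3, -0.1, -0.5]
grip_width: 1.001
grip_force: 0.0
```

Call:
jog_arm:
  moves: [0,0,0,0,0,0,-1,0,0,0,0,0,0,-1,0,0,0,0,0,0,-1,0,0,0,0,0,0,-1,0,0,0,0,0,0,-1,0,0,0,0,0,0,-1,0,0,0,0,0,0,-1,0,0,0,0,0,0,-1]
  newtons: 25

```text
time: 4.35
position: [0.5633, 0.0221, 0.1616]
tool_rot: [-1.075, -2.951, 0.001]
ft_force: [1.0, 4.2, -4.1]
grip_width: 0.181
grip_force: 25.0
```

Call:
jog_arm:
  moves: [0,0,0,0,0,0.03,-1,0,0,0,0,0,0.09,-1,0,0,0,0,0,0.16,-1,0,0,0,0,0,0.23,-1,0,0,0,0,0,0.3,-1,0,0,0,0,0,0.36,-1,0,0,0,0,0,0.39,-1,0,0,0,0,0,0.4,-1]

```text
time: 5.35
position: [0.5634, 0.0222, 0.1617]
tool_rot: [-1.666, -2.663, 0.001]
ft_force: [-1.7, -0.5, 1.7]
grip_width: 0.178
grip_force: 25.0
```

Call:
jog_arm:
  moves: [0,0,0,0,0,0.03,-1,0,0,0,0,0,0.1,-1,0,0,0,0,0,0.2,-1,0,0,0,0,0,0.3,-1,0,0,0,0,0,0.4,-1,0,0,0,0,0,0.5,-1,0,0,0,0,0,0.57,-1,0,0,0,0,0,0.6,-1]

```text
time: 6.35
position: [0.5635, 0.0222, 0.1616]
tool_rot: [2.409, 2.017, -0.001]
ft_force: [-2.1, -1.7, 0.7]
grip_width: 0.183
grip_force: 25.0
```

Call:
jog_arm:
  moves: [0,0,0,0,0,0.03,-1,0,0,0,0,0,0.1,-1,0,0,0,0,0,0.2,-1,0,0,0,0,0,0.3,-1,0,0,0,0,0,0.4,-1,0,0,0,0,0,0.5,-1,0,0,0,0,0,0.57,-1,0,0,0,0,0,0.6,-1]

```text
time: 7.35
position: [0.5637, 0.0221, 0.1616]
tool_rot: [2.913, 1.174, -0.0]
ft_force: [-0.6, -3.3, -0.2]
grip_width: 0.182
grip_force: 25.0
```

Run:
```python
from h import *
s=ctrl.get_state();M=R.from_rotvec(s['tool_rot']).as_matrix();print(s['time'],s['position'],s['joint_positions'],s['ft_force'],s['torque'],'bar',np.degrees(np.arctan2(-M[1,0],-M[0,0])))
c=ctrl.get_image('wrist');cv2.imwrite('pics/w2.png',c['pixels'][:,:,::-1])
```

```text
7.35 [0.56370722 0.02212204 0.1616379 ] [-0.60376961  0.19285411  0.58289531  1.76850561 -0.11237758  1.21339718
 -0.79466686] [-0.61595192 -3.31526869 -0.22970537] [-0.52537021  0.48488168 -0.04682961] bar -136.10411990155382
```

View pics/w2.png

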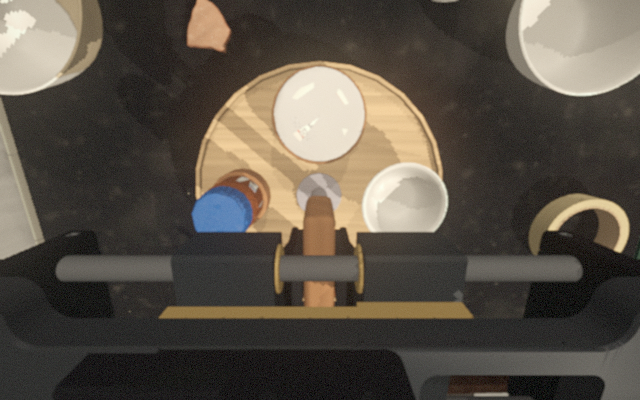

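The wrist view shows the tray turning with the handle: pot at (320,114) still opposite the bar, bowl at (405,200), jar at (225,210), nothing tipped. I'll do the remaining ~47°.

Call:
jog_arm:
  moves: [0,0,0,0,0,0.04,-1,0,0,0,0,0,0.15,-1,0,0,0,0,0,0.28,-1,0,0,0,0,0,0.42,-1,0,0,0,0,0,0.56,-1,0,0,0,0,0,0.68,-1,0,0,0,0,0,0.76,-1,0,0,0,0,0,0.79,-1]

```text
time: 8.4
position: [0.5637, 0.0219, 0.1616]
tool_rot: [3.139, -0.095, 0.001]
ft_force: [-1.1, -3.5, 0.8]
grip_width: 0.181
grip_force: 25.0
```

Call:
jog_arm:
  moves: [0,0,0,0,0,0,-1,0,0,0,0,0,0,-1,0,0,0,0,0,0,-1,0,0,0,0,0,0,-1,0,0,0,0,0,0,-1,0,0,0,0,0,0,-1,0,0,0,0,0,0,-1,0,0,0,0,0,0,-1]

```text
time: 9.4
position: [0.5637, 0.0219, 0.1616]
tool_rot: [3.14, -0.094, 0.0]
ft_force: [-1.2, -5.5, -0.4]
grip_width: 0.184
grip_force: 25.0
```

Run:
```python
from h import *
s=ctrl.get_state();M=R.from_rotvec(s['tool_rot']).as_matrix();print(s['time'],s['position'],s['grip_force'],s['joint_positions'],s['ft_force'],'bar',np.degrees(np.arctan2(-M[1,0],-M[0,0])))
a=ctrl.get_image('top')['pixels'][160:310,260:410,::-1];b=ctrl.get_image('scene')['pixels'][175:300,245:395,::-1]
z=lambda i,h:cv2.resize(i,(400,h),interpolation=cv2.INTER_CUBIC)
cv2.imwrite('pics/t2.png',np.hstack([z(a,400),cv2.copyMakeBorder(z(b,333),0,67,0,0,0)]))
```

```text
9.4 [0.56374056 0.02194159 0.16163211] 24.9956627888605 [-0.6821415   0.2021296   0.67436719  1.77093645 -0.13343417  1.2145999
 -1.60140895] [-1.18291849 -5.47938152 -0.43938421] bar 176.58682556875266
```

View pics/t2.png

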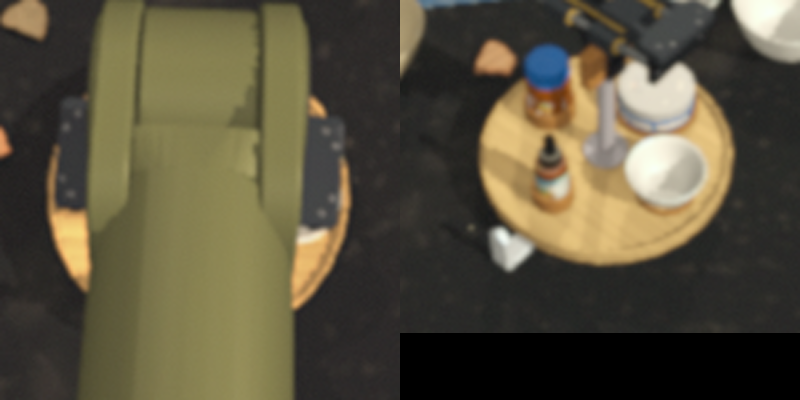

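The arm hides the tray in the top view. The scene inset shows the bottle (tip at panel (549,140)) between the column and the pointer (510,248), with bowl and pot upright. One numeric check of the bottle's position follows.

Run:
```python
from h import *
c=ctrl.get_image('scene')
f=lambda u,v,z:cast(c,[245+(u-400)*.375-.5,175+v*.375-.5],z)[0]
ax=np.array([.5634,.0219]);ptr=np.array([.4107,.0304]);d=(ptr-ax)/np.linalg.norm(ptr-ax)
for n,q in(('tip',f(549,141,.134)),('shoulder base',f(553,203,.05)),('ptr tip',f(497,230,.058)),('jarcap',f(549,64,.115)),('bowl',f(666,167,.075)),('pot',f(657,82,.068)),('colbase',f(605,153,.036))):
    r=q-ax;print(n,q,'along',r@d,'side',d[0]*r[1]-d[1]*r[0])
```

```text
tip [0.48123414 0.0255645 ] along 0.082242525177279 side 0.0009078352009663252
shoulder base [0.47230103 0.01793096] along 0.09073756551743878 side 0.009026067669307327
ptr tip [0.41161586 0.03637023] along 0.1523537660581693 side -0.006011904461629577
jarcap [0.56797079 0.09986095] along -0.00023075704395803854 side -0.07809448303937243
bowl [ 0.56052799 -0.05441844] along -0.0013741062133520907 side 0.07636009377000973
pot [0.6497468  0.02179974] along -0.08621891016581598 side -0.004698937840408333
colbase [0.5606022  0.02227373] along 0.002814242960384304 side -0.00021765237531024632
```

```bash
python3 -c "
from bench import ctrl
print(ctrl.close_job())"
```

```text
the job is handed in; nothing more can be done
None
```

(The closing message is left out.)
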